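# Open a keypad's battery hatch with its pin key

## Robot

A 7-joint arm with a two-finger parallel gripper is mounted at the origin on a cart in front of the work surface, level with it; the furniture and walls round the work are solid. World frame = base frame: x ahead of the robot, y to its left, z up, the work surface at z = 0. Lengths are in m, angles in rad, forces in N, time in s.
With the tool pointing down it reaches from about 0.4 to 0.9 m from the base axis. Payload 5.5 kg.
Tool frame: the origin (TCP) lies on the front face of the gripper's body, between the roots of the fingers; the fingertips stand 66 mm ahead of it and the grasp point (between the pads) lies 47 mm ahead of it; z points along the fingers, y is the line along which they close (so a half turn about z gives the same grasp; the last joint's range is limited). The gripper opens to 92 mm and grips with 3 to 60 N. Pads are 19 mm wide; open, the fingers measure 130 mm over their backs; the gripper's body (75 mm by 190 mm) begins 47 mm behind the grasp point.
Start: joints at [1.491, 0.501, -0.427, 1.55, 0.221, 1.138, -0.21], TCP at [0.219, -0.612, 0.292] pointing down, gripper open.
Joint ranges: [-2.88, 2.88], [-0.31, 2.03], [-1.54, 1.56], [0.2, 2.42], [-1.41, 4.55], [0.19, 2.02], [-2.57, 2.57]. Speed limits (rad/s): [2.57, 2.57, 3.14, 3.14, 3.14, 3.14, 3.14].

## Interface

Orientations are given as [roll, pitch, yaw] about the fixed x, y, z axes, in that order (R = Rz(yaw) Ry(pitch) Rx(roll)).
In Python, from plant import sensors, optics, workorder, look_for gives the robot as it stands.
- The arm moves only by the tool servo_tool, never from a script. Its argument "targets" is a list of rows, each a list of 5 numbers: the shift along the tool's x, y, z in cm, then the turn about the tool's z in rad, then the closure, from 0 (fully open) to 1 (shut). In form: [[tx, ty, tz, roll, hand], ...]. A call has 1 to 20 rows; each row is the pose to reach, as a shift and turn from the pose commanded when the call began, along the tool's axes at that moment; what a row does not reach only later rows make up. A row lasts 1/12 s, in which the tool goes at most 41.7 mm and 7.16 degrees, less where a joint would pass 70% of its speed; a pose out of reach is approached as far as the arm can. A call with a gripper value outside its range is refused whole. The fingers move at their own pace and stop on an object; "squeeze" is the grip in N (left out, the last holds). Time passes only in rows, so rows that repeat a pose let the fingers close. It gives the time, the measured TCP pose, the force, the opening and the grip force at its end, in the units of the state.
- sensors.sense(): the state, without advancing time (a new reading comes with each control period).
- optics.capture(name): name is "side" or "top" or "wrist"; returns (picture, depth): 384x512x3 uint8, blue, green, red; 384x512 float32, m along the optical axis (not along the pixel's ray), 0 where there is no reading.
- optics.camera_model(name): a dict with "camera_matrix" (3x3 intrinsics, pixels), "k1" (the pictures are not rectified: a ray, as slopes to the right and down, at radius r is drawn at 1 + k1 r^2 times it, then the intrinsics apply), "R" (3x3) and "t" (3): a world point X has camera coordinates R X + t. Camera axes: x right, y down, z forward; pixel columns grow to the right and rows downward; lengths in m; the calibration is good to about 2 mm. A picture is of the moment at which its call begins: read the wrist's pose just before it. camera_model takes no time and is no camera call; for the wrist camera it gives the pose at the moment of the call.
- workorder.job_done(): hands the job in; it is judged then, once.
Trained networks look in the newest picture that a camera, given by its name, has taken for a name from the list of things; names that differ only in an ending like _2 or _b are one class to them, and where a whole thing is asked for, a point or a joint stands for the part that bears it (a point fixed in the world has none). Each returns a list of dicts, best first, with "conf" (0 to 1); they miss things now and then, are a little off and sometimes report something else, mostly with a low value. They report only what shows in the picture. A call takes as long as a camera call. They do not tell look-alikes from the thing itself.
- look_for(camera, label): "at" ([x, y, z] in m, in the coordinates of the camera as it stood for that picture, good to about 4 mm: the middle of the surface that is visible of it).
The state is a dict: "clock": time; "q": joint angles; "qd": joint speeds; "effort": joint torques, N m; "position": TCP position; "eef_rot": TCP orientation; "ft_force": force on the tool from outside, world axes, zero at the start; "ft_torque": the same for the moment, N m; "gripper_width": finger opening in m; "finger_force": force on a finger pad.
Only numpy, scipy, OpenCV 4.12 (cv2) and the standard library are available. Lean on these libraries where they do the work, as an engineer would, in place of code of your own. Each camera call takes 0.05 s, during which the arm holds its last target. There are 200 camera calls.

## Task

The vision-training keypad needs a new battery. Take the blue pin key out of its stand, press the recessed latch button in the battery hatch down with the pin and, holding it down, push the hatch straight back until it is all the way open. Work by feel (never more than 22 N on the keypad), then put the pin key back in its stand and leave the other things on the desk alone.

Things in the scene. Friction and masses are not known exactly. Their poses are not given: they have to be found in the camera images.
- keypad: Light-grey keypad, 104 (x) x 96 (y) x 40 mm, fixed on the desk pad. Origin on the pad, 72 mm behind its front edge and 32 mm before its rear edge, mid-width. +x points from the sloped front (small screen, three coloured keys) to the rear, the way the hatch opens; z up. The ribbed battery hatch (58 x 66 x 7 mm, top 40 mm up) runs between side rails 39 mm high and slides out over the rear edge.
- hatch (a joint): How far the battery hatch has slid open along the keypad's +x, in m: 0 shut, 0.034 fully open at its stop. Unlatched it slides with 2 to 3 N and stays where it is left; latched it does not give. If the button is let up early it locks again, shut or at a second catch about 9 mm open; beyond 17 mm it runs free even with the button up.
- hatch_hole (a point): Centre of the round 10 mm latch hole at the hatch's top, 40 mm above the keypad's origin; moves with the hatch (shut: 14 mm from that origin along +x). In it the orange button, face 5 mm down, sprung up with 3 N, 7.5 N when deep. The catch is screw-set, units differ: the button frees the hatch after 2 to 10.5 mm of travel and meets a firm stop 1.5 mm deeper; just off that stop is right.
- pin_key: Pin key, about 40 g, upright in its stand: blue square handle 14 x 14 x 70 mm with black rings and a white top, and below it a round steel pin, 5.4 mm thick, 26 mm long. Origin: centre of the handle's lower end, where the pin begins (31 mm above the stand's origin when seated); z up the handle, x and y square to its flat sides.
- pin_tip (a point): The free end of the pin, 26 mm below the pin key's origin on its axis.
- key_stand: Round aluminium stand, 48 mm wide on a dark foot 66 mm wide, 44 mm high, fixed on the desk pad. In its top a round pocket 24 mm wide, 13 mm deep; in the pocket's floor a hole 11 mm wide, 26 mm deep for the pin. The handle's lower end rests on the pocket's floor, 31 mm above the origin, any way round. Origin on the pad under its centre.
- saline: Bystander: white-capped small bottle, 39 mm wide, 73 mm high; origin under its centre.
- penlight: Bystander: white pocket light lying flat, 14 x 136 x 15 mm; origin under its middle.
- prism_bar: Bystander: clear prism bar lying flat, 32 x 150 x 14 mm; origin under its middle.
- fresh_cell: Bystander: the fresh AA cell lying on the pad, 14 x 51 x 14 mm; origin under its middle.
Things that resemble listed ones, but are neither listed nor needed, are in the scene too. There is more than one size of the pin_key; the one meant has the size given above.

How it is judged:
By the outcome, as a careful person would: the job done as asked, in the order asked, and still so for the second after the job is handed in, with the robot touching nothing.
It also fails if it takes over 67 s, if anything falls off the work surface, if the arm or the gripper's body presses on something with over 40 N, if the wrist force passes 120 N, or if a joint passes its speed limit or range.

## Working session

There is one attempt and no reset: what is moved stays moved. The work goes in short steps, Python scripts to look and compute and a tool call to move; the robot and the scene stay as the last step left them, time stands still between calls to the robot, and variables do not carry over. Pictures are saved under pics/ and viewed, at most 10 in all, crops included, and the job is handed in when it is done.

Besides the shell and the picture viewer there is one more tool, called after "Emit:" as name(argument=value, ...) on one line, values as JSON. servo_tool: Moves the arm, as the interface text tells. Its arguments: {"type":"object","properties":{"targets":{"type":"array"},"squeeze":{"type":"number"}},"required":["targets"]}

```bash
mkdir -p pics
cat > h.py <<'E'
import numpy as np,cv2
from plant import sensors,optics,workorder,look_for
def w(cm,p): return np.array(cm["R"]).T@(np.array(p)-np.array(cm["t"]))
def ray(cm,u,v):
    K=np.array(cm["camera_matrix"]);d=np.array([cm["k1"],0,0,0]) 
    x=cv2.undistortPoints(np.array([[[u,v]]],float),K,np.array([cm["k1"],0,0,0,0],float)).ravel()
    return np.array([x[0],x[1],1.])
def px(cm,X):
    c=np.array(cm["R"])@np.array(X)+np.array(cm["t"]);r,_=cv2.Rodrigues(np.array(cm["R"],float))
    return cv2.projectPoints(np.array([X],float),r,np.array(cm["t"],float),np.array(cm["camera_matrix"],float),np.array([cm["k1"],0,0,0,0],float))[0].ravel()
def onz(cm,u,v,z):
    R=np.array(cm["R"]);o=-R.T@np.array(cm["t"]);d=R.T@ray(cm,u,v);return o+d*(z-o[2])/d[2]
E
python3 - <<'E'
from h import *
s=sensors.sense();print(s)
for c in["top","side"]:
    p,d=optics.capture(c);cv2.imwrite(f"pics/{c}0.png",p);np.save(f"{c}0.npy",d);cm=optics.camera_model(c)
    print(c,np.round(cm["camera_matrix"],1).tolist(),np.round(-np.array(cm["R"]).T@cm["t"],3),cm["k1"])
    for n in["pin_key","key_stand","keypad","hatch_hole","pin_tip","saline","penlight","prism_bar","fresh_cell"]:
        print(n,[(round(o["conf"],2),np.round(w(cm,o["at"]),3).tolist(),np.round(px(cm,w(cm,o["at"]))).tolist()) for o in look_for(c,n)])
E
```

```text
{'clock': 0.0, 'q': array([ 1.49120949,  0.50187975, -0.42679261,  1.55145684,  0.22078164,
        1.13826143, -0.21027185]), 'qd': array([-1.14982645e-03, -1.35479659e-03,  2.07561390e-04, -3.66876676e-05,
       -9.30998996e-05,  1.13612845e-04,  8.60752150e-04]), 'effort': array([-6.21825511e-04, -5.66592014e+01, -5.81642836e+00, -2.79114890e+01,
       -6.87088980e-02,  3.06136755e-02,  1.78347718e-04]), 'position': array([ 0.21824452, -0.61166018,  0.29115548]), 'eef_rot': array([-3.13964245e+00, -9.86940756e-05,  3.42864632e-01]), 'ft_force': array([-0.13256613,  0.20674566, -0.13332778]), 'ft_torque': array([-0.02516808,  0.02293339,  0.04094711]), 'finger_force': 0.0, 'gripper_width': 0.09204527077300778}
top [[370.6, 0.0, 260.8], [0.0, 370.6, 188.4], [0.0, 0.0, 1.0]] [ 0.506 -0.056  0.977] 0.014040778495312723
pin_key [(0.63, [0.571, 0.126, 0.104], [191.0, 183.0]), (0.62, [0.659, -0.243, 0.125], [350.0, 144.0])]
key_stand [(0.94, [0.561, 0.127, 0.033], [197.0, 189.0]), (0.54, [0.361, -0.108, 0.012], [289.0, 267.0])]
keypad [(0.67, [0.596, -0.074, 0.046], [276.0, 175.0])]
ha
[... 688 characters left out ...]
.0])]
key_stand [(0.68, [0.562, 0.145, 0.031], [222.0, 247.0])]
keypad [(0.63, [0.586, -0.047, 0.039], [233.0, 197.0]), (0.62, [0.559, 0.145, 0.03], [223.0, 248.0])]
hatch_hole [(0.56, [0.359, -0.099, 0.008], [329.0, 206.0]), (0.55, [0.605, -0.064, 0.044], [227.0, 191.0])]
pin_tip [(0.72, [0.663, -0.238, 0.088], [223.0, 144.0]), (0.69, [0.569, 0.137, 0.082], [218.0, 224.0]), (0.64, [0.454, -0.034, 0.049], [287.0, 201.0])]
saline [(0.6, [0.654, -0.313, 0.039], [233.0, 149.0]), (0.18, [0.4, 0.065, 0.014], [304.0, 240.0])]
penlight [(0.56, [0.405, 0.068, 0.014], [302.0, 241.0])]
prism_bar [(0.97, [0.357, -0.098, 0.007], [330.0, 207.0])]
fresh_cell [(0.67, [0.564, 0.139, 0.082], [220.0, 225.0])]
```

```bash
ls pics
```

```text
side0.png
top0.png
```

View pics/top0.png

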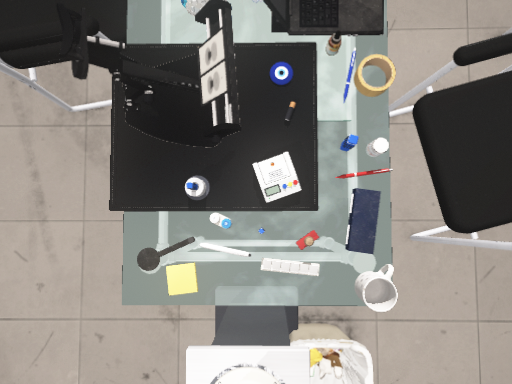

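View pics/side0.png

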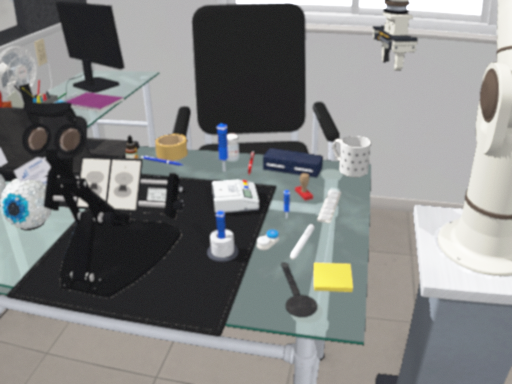

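The pin key is in its stand at top-view (191,183). The keypad is at (276,175), with its screen and keys towards the robot. A taller blue key stands at (350,144), a shorter one at (262,230), and the tall phoropter sits behind the stand at about (215,60). Next: refine the geometry from depth.

```bash
cat > cloud.py <<'E'
from h import *
def cloud(cm,d):
    H,W=d.shape;uv=np.mgrid[0:H,0:W][::-1].reshape(2,-1).T.astype(float)
    x=cv2.undistortPoints(uv[:,None],np.array(cm["camera_matrix"],float),np.array([cm["k1"],0,0,0,0],float))[:,0]
    P=np.c_[x,np.ones(len(x))]*d.reshape(-1,1)
    return ((P-np.array(cm["t"]))@np.array(cm["R"])).reshape(H,W,3)
E
python3 - <<'E'
from cloud import *
cm=optics.camera_model("top");d=np.load("top0.npy");P=cloud(cm,d);X,Y,Z=P[...,0],P[...,1],P[...,2];ok=d>0
im=cv2.imread("pics/top0.png")
m=ok&(abs(X-.59)<.09)&(abs(Y+.07)<.08)&(Z>.012)&(Z<.06)
r=cv2.minAreaRect(P[m][:,:2].astype(np.float32));print("keypad rect",r,cv2.boxPoints(r))
m2=m&(Z>.034);r=cv2.minAreaRect(P[m2][:,:2].astype(np.float32));print("high",r,np.median(Z[m2]))
m=ok&(np.hypot(X-.565,Y-.13)<.05)
for a,b in[(.005,.02),(.035,.05),(.085,.12)]:
    q=m&(Z>a)&(Z<b);print(a,q.sum(),P[q].mean(0),P[q].min(0),P[q].max(0))
# obstacles: max height in 5cm grid
for x in np.arange(.95,.3,-.05):
    print(round(x,2),[int(1000*max([0,*Z[ok&(abs(X-x)<.025)&(abs(Y-y)<.025)]])) for y in np.arange(.35,-.4,-.05)])
c=cv2.resize(im[135:215,165:325],None,fx=5,fy=5,interpolation=cv2.INTER_CUBIC);cv2.imwrite("pics/c0.png",c)
E
```

```text
keypad rect ((0.5927955508232117, -0.07934091985225677), (0.10526517778635025, 0.10313300788402557), 19.307039260864258) [[ 0.5260736  -0.04807643]
 [ 0.56017244 -0.14540927]
 [ 0.6595175  -0.11060541]
 [ 0.62541866 -0.01327257]]
high ((0.5917640328407288, -0.07608431577682495), (0.1050586998462677, 0.09630391746759415), 19.30704116821289) 0.0450530082880059
0.005 678 [0.5640443  0.12638963 0.00810667] [0.51560962 0.08146289 0.00502198] [0.61327868 0.1796038  0.01921066]
0.035 109 [0.56365206 0.12685842 0.04586522] [0.54295108 0.10778241 0.03507316] [0.58820424 0.15430265 0.04998936]
0.085 52 [0.5664414  0.13059248 0.10461686] [0.55940334 0.12436946 0.09077853] [0.57403175 0.13888593 0.11180976]
0.95 [10, 11, 11, 11, 11, 83, 123, 12, 175, 106, 30, 105, 103, 30, 30]
0.9 [6, 12, 21, 23, 22, 131, 169, 12, 17, 19, 11, 77, 78, 51, 52]
0.85 [25, 387, 378, 187, 135, 122, 166, 113, 17, 19, 11, 9, 13, 51, 50]
0.8 [23, 386, 384, 324, 138, 115, 166, 119, 11, 24, 16, 9, 13, 52, 54]
0.75 [12, 386, 383, 139, 23, 112, 165, 120, 11, 25, 12, 10, 5, 6, 5]
0.7 [10, 20, 23, 22, 22, 112, 141, 128, 12, 11, 10, 9, 141, 76, 76]
0.65 [11, 12, 11, 11, 10, 84, 88, 44, 52, 49, 11, 10, 144, 76, 77]
0.6 [11, 10, 11, 12, 53, 53, 12, 48, 52, 51, 45, 9, 12, 14, 15]
0.55 [10, 11, 11, 10, 111, 106, 10, 10, 48, 47, 40, 9, 43, 46, 46]
0.5 [11, 10, 11, 12, 10, 23, 20, 9, 11, 11, 10, 9, 45, 46, 44]
0.45 [3, 5, 5, 3, 10, 14, 22, 4, 77, 5, 62, 16, 46, 46, 4]
0.4 [1, 8, 9, 9, 9, 17, 17, 16, 9, 11, 62, 4, 45, 46, 66]
0.35 [1, 6, 8, 17, 16, 4, 5, 5, 12, 13, 18, 17, 4, 93, 94]
```

View pics/c0.png

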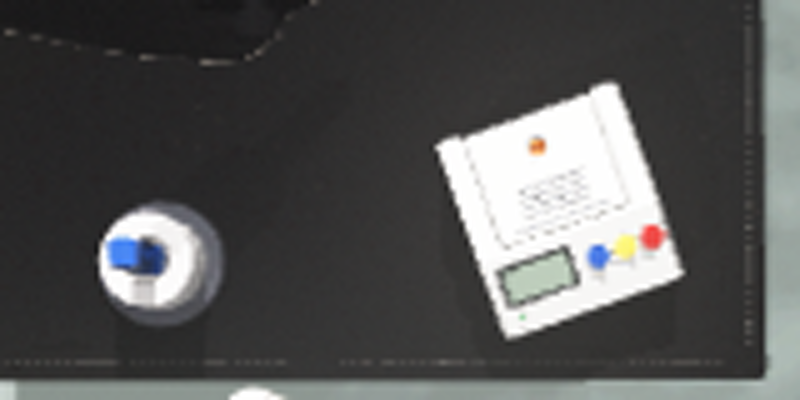

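The hole is at crop (537,146), i.e. about (272,164) in the full image. The keypad yaw is about 19°, which is also the tool's current yaw. I'm moving towards the stand to look with the wrist camera.

Emit:
servo_tool(targets=[[49,-55,0,0,0],[49,-55,0,0,0],[49,-55,0,0,0],[49,-55,0,0,0],[49,-55,0,0,0],[49,-55,0,0,0],[49,-55,0,0,0],[49,-55,0,0,0],[49,-55,0,0,0],[49,-55,0,0,0],[49,-55,0,0,0],[49,-55,0,0,0],[49,-55,0,0,0],[49,-55,0,0,0],[49,-55,0,0,0],[49,-55,0,0,0],[49,-55,0,0,0],[49,-55,0,0,0],[49,-55,0,0,0],[49,-55,0,0,0]])

```text
clock: 2.67
position: [0.4952, 0.0728, 0.2923]
eef_rot: [-3.141, -0.001, 0.347]
ft_force: [0.2, -0.0, -0.3]
gripper_width: 0.0919
finger_force: 0.0
```

```bash
cat > wr.py <<'E'
import sys
from cloud import *
n=sys.argv[1]
s=sensors.sense();cm=optics.camera_model("wrist");p,d=optics.capture("wrist");cv2.imwrite(f"pics/{n}.png",p);np.savez(f"{n}.npz",d=d,R=cm["R"],t=cm["t"],K=cm["camera_matrix"],k1=cm["k1"])
print(s["clock"],s["position"],s["eef_rot"],np.round(s["q"],2),s["ft_force"]);R=np.array(cm["R"]);print("cam",-R.T@cm["t"],R[2])
for l in["pin_key","key_stand","hatch_hole"]:print(l,[(round(o["conf"],2),np.round(w(cm,o["at"]),4).tolist(),np.round(px(cm,w(cm,o["at"]))).tolist()) for o in look_for("wrist",l)])
E
python3 wr.py w1
```

```text
2.6667 [0.49524162 0.07280715 0.29232669] [-3.14058056e+00 -5.25580093e-04  3.47483478e-01] [ 0.54  0.31 -0.87  1.91  0.27  1.05 -1.67] [ 0.21037357 -0.03880675 -0.34182211]
cam [0.56910523 0.09969158 0.3848585 ] [-0.27461548 -0.09794534 -0.95655269]
pin_key [(0.9, [0.5664, 0.13, 0.1016], [224.0, 89.0]), (0.77, [0.4572, -0.0391, 0.0526], [336.0, 233.0])]
key_stand [(0.64, [0.5676, 0.1234, 0.0449], [236.0, 92.0])]
hatch_hole [(0.89, [0.6124, -0.0707, 0.0455], [417.0, 117.0])]
```

View pics/w1.png

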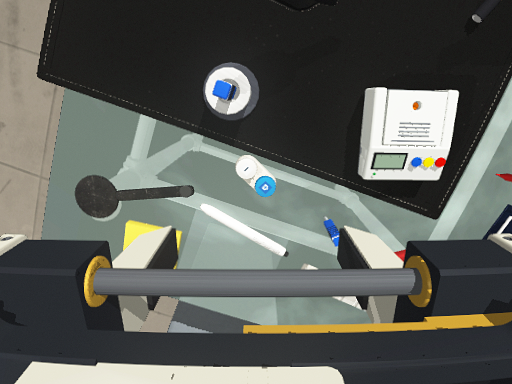

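The wrist view shows the handle at (224,89) in the stand and the orange button at (417,105). The keypad's edges run along the image axes. Now I'll measure both precisely.

Run:
```python
from cloud import *
z=np.load("w1.npz");cm=dict(R=z["R"],t=z["t"],camera_matrix=z["K"],k1=float(z["k1"]));d=z["d"];im=cv2.imread("pics/w1.png")
P=cloud(cm,d);X,Y,Z=P[...,0],P[...,1],P[...,2]
hsv=cv2.cvtColor(im,cv2.COLOR_BGR2HSV)
def blob(m,lo,hi,sl):
    M=np.zeros(d.shape,bool);M[sl]=True
    M&=cv2.inRange(hsv,lo,hi)>0;return M
m=blob(0,(5,120,80),(25,255,255),np.s_[90:120,400:435]);v,u=np.nonzero(m);print("orange",m.sum(),u.mean(),v.mean(),"->z.04",onz(cm,u.mean(),v.mean(),.04),np.median(Z[m]))
m=blob(0,(95,80,50),(130,255,255),np.s_[70:110,205:245]);top=m&(Z>.095);print("blue",m.sum(),top.sum(),P[top].mean(0),np.median(Z[top]))
r=cv2.minAreaRect(P[top][:,:2].astype(np.float32));print(r)
s=(np.hypot(X-.565,Y-.13)<.045)&(Z>.038)&(Z<.06);c=cv2.minEnclosingCircle(P[s][:,:2].astype(np.float32));print("stand top",c,np.median(Z[s]))
s=(np.hypot(X-.565,Y-.13)<.06)&(Z>.0)&(Z<.02);print("pad z",np.median(Z[s]))
k=(np.hypot(X-.595,Y+.075)<.09)&(Z>.03)&(Z<.055)&(X<.66);r=cv2.minAreaRect(P[k][:,:2].astype(np.float32));print("kp",r,np.median(Z[k]))
h=(np.hypot(X-.612,Y+.07)<.02);print("hatch z",np.median(Z[h]))
a=cv2.resize(im[60:130,190:270],None,fx=5,fy=5,interpolation=cv2.INTER_CUBIC);b=cv2.resize(im[80:150,370:450],None,fx=5,fy=5,interpolation=cv2.INTER_CUBIC)
cv2.imwrite("pics/c1.png",np.hstack([a,b]))
```

```text
orange 33 415.09090909090907 105.48484848484848 ->z.04 [ 0.62310009 -0.06583266  0.04      ] 0.040830893119528526
blue 310 272 [0.56564199 0.13149924 0.10755465] 0.10681839208285226
((0.5650202035903931, 0.11942838132381439), (0.03900826349854469, 0.014203866943717003), 87.09187316894531)
stand top ((0.56514573097229, 0.13217543065547943), 0.024321073666214943) 0.04996882846004133
pad z 0.006035297145859653
kp ((0.5903905034065247, -0.07573038339614868), (0.10529235750436783, 0.09687141329050064), 19.590375900268555) 0.04482307419248645
hatch z 0.04609955214875784
```

View pics/c1.png

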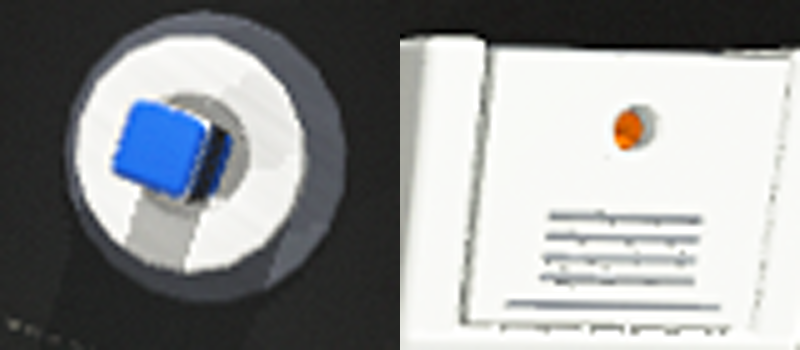

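Run:
```python
from h import *
z=np.load("w1.npz");cm=dict(R=z["R"],t=z["t"],camera_matrix=z["K"],k1=float(z["k1"]))
q=np.array([onz(cm,190+a/5-.4,60+b/5-.4,.106)[:2] for a,b in[(135,98),(208,115),(190,198),(112,175)]]);print(q,q.mean(0))
for i in range(4):
    e=q[(i+1)%4]-q[i];print(np.degrees(np.arctan2(e[1],e[0])),np.hypot(*e))
print("hole",onz(cm,370+236/5-.4,80+127/5-.4,.0455))
e=[onz(cm,370+a/5,80+b/5,.0455)[:2] for a,b in[(90,45),(390,57),(70,320),(360,327)]];
for i,j in[(0,1),(2,3),(2,0),(3,1)]:
    f=e[j]-e[i];print(np.degrees(np.arctan2(f[1],f[0])))
s=sensors.sense();yaw=s["eef_rot"][2]
for n,g in[("key",(.5653,.1318)),("hole",(.6226,-.065))]:
    dd=np.array(g)-s["position"][:2];print(n,dd@[np.cos(yaw),np.sin(yaw)],dd@[np.sin(yaw),-np.cos(yaw)])
```

```text
[[0.57214828 0.13848885]
 [0.57369625 0.12571948]
 [0.55945029 0.12420991]
 [0.55857802 0.1382785 ]] [0.56596821 0.13167419]
-83.08802269262048 0.012862849977483581
-173.95122921527087 0.014325719780677478
93.54788587402797 0.014095602083084153
0.888063400167588 0.013571895151749098
hole [ 0.62340366 -0.06476386  0.0455    ]
-70.58937785035232
-70.67832824305508
21.64520123173413
21.99056943164223
key 0.08744730845274147 -0.035920969862133535
hole 0.0757996689143431 0.16871984349918873
```

Emit:
servo_tool(targets=[[8.7,-3.6,2,0.27,0],[8.7,-3.6,4,0.27,0],[8.7,-3.6,6,0.27,0],[8.7,-3.6,8,0.27,0],[8.7,-3.6,8,0.27,0],[8.7,-3.6,8,0.27,0],[8.7,-3.6,10,0.27,0],[8.7,-3.6,12,0.27,0],[8.7,-3.6,14,0.27,0],[8.7,-3.6,16,0.27,0],[8.7,-3.6,16.7,0.27,0],[8.7,-3.6,16.7,0.27,0],[8.7,-3.6,16.7,0.27,0]])

```text
clock: 3.95
position: [0.5657, 0.133, 0.1268]
eef_rot: [3.141, -0.002, 0.072]
ft_force: [0.7, -0.2, 0.7]
gripper_width: 0.092
finger_force: 0.0
```

```bash
python3 wr.py w2
```

```text
3.95 [0.56573005 0.13302731 0.12684495] [ 3.14138497e+00 -1.75645977e-03  7.16505148e-02] [ 0.22  0.65 -0.65  1.84  0.53  0.83 -2.2 ] [ 0.72317334 -0.20907633  0.67117842]
cam [0.64399853 0.13879434 0.21946284] [-0.28972221 -0.02055584 -0.95689001]
pin_key []
key_stand [(0.92, [0.583, 0.1334, 0.0432], [259.0, 204.0]), (0.33, [0.5759, 0.1337, 0.0804], [258.0, 242.0])]
hatch_hole []
```

View pics/w2.png

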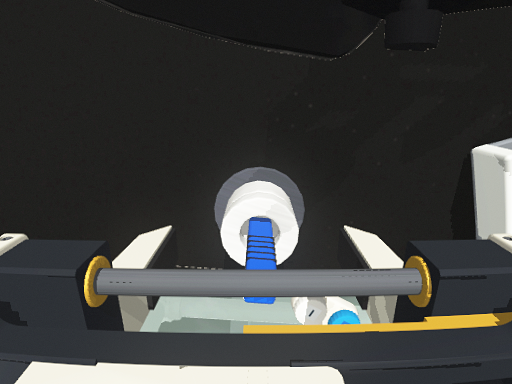

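The handle at (260,260) is centred between the fingers and square to them. Closing.

Emit:
servo_tool(targets=[[0,0,0,0,0.5],[0,0,0,0,0.8],[0,0,0,0,1],[0,0,0,0,1],[0,0,0,0,1],[0,0,0,0,1],[0,0,0,0,1],[0,0,0,0,1],[0,0,0,0,1],[0,0,0,0,1]], squeeze=45)

```text
clock: 4.98
position: [0.565, 0.1337, 0.1252]
eef_rot: [-3.142, -0.0, 0.073]
ft_force: [-0.5, -0.4, 0.2]
gripper_width: 0.0296
finger_force: 0.0
```

Emit:
servo_tool(targets=[[0,0,0,0,1],[0,0,0,0,1],[0,0,0,0,1],[0,0,0,0,1],[0,0,0,0,1],[0,0,0,0,1]])

```text
clock: 5.48
position: [0.565, 0.1337, 0.1252]
eef_rot: [3.142, -0.0, 0.073]
ft_force: [1.1, 0.4, -0.8]
gripper_width: 0.0132
finger_force: 45.0
```

Emit:
servo_tool(targets=[[0,0,-2,0,1],[0,0,-4,0,1],[0,0,-5.5,0,1],[0,0,-6,0,1],[0,0,-6,0,1],[1,4,-6,-0.06,1],[2,8,-6,-0.12,1],[3,12,-6,-0.2,1],[4,16,-6,-0.267,1],[4.35,20.2,-6,-0.267,1],[4.35,20.2,-6,-0.267,1],[4.35,20.2,-5,-0.267,1],[4.35,20.2,-4.5,-0.267,1],[4.35,20.2,-4.5,-0.267,1],[4.35,20.2,-4.5,-0.267,1]])

```text
clock: 6.73
position: [0.6221, -0.0623, 0.1691]
eef_rot: [-3.14, 0.002, 0.343]
ft_force: [-0.3, 0.2, 0.6]
gripper_width: 0.0138
finger_force: 45.0
```

```bash
python3 wr.py w3
python3 - <<'E'
from h import *
im=cv2.imread("pics/w3.png")[150:350,160:360];w_=cv2.resize(im,None,fx=2.9,fy=2.9,interpolation=cv2.INTER_CUBIC)
cv2.imwrite("pics/c3.png",w_)
E
```

```text
6.7333 [ 0.62206743 -0.06231441  0.16912262] [-3.13979682e+00  1.65066276e-03  3.43082326e-01] [ 0.57  0.68 -0.72  1.7   0.53  0.97 -1.58] [-0.32048861  0.1619632   0.62962184]
cam [ 0.69628944 -0.03577108  0.26148269] [-0.27721834 -0.09667983 -0.95593044]
pin_key [(0.95, [0.6658, -0.241, 0.053], [493.0, 233.0])]
key_stand [(0.95, [0.5775, 0.1136, 0.0275], [38.0, 179.0])]
hatch_hole [(0.56, [0.6279, -0.0686, 0.0466], [269.0, 204.0])]
```

View pics/c3.png

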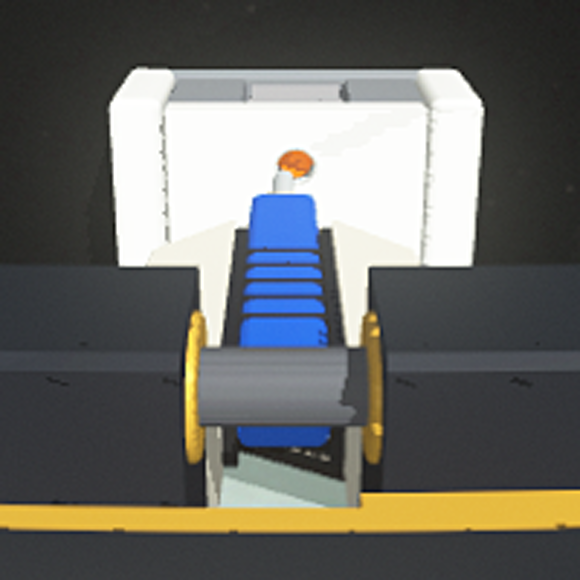

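The pin tip shows at crop (284,172) and the hole centre at (296,164), so the tip is slightly to the left. Computing the offset.

Run:
```python
from h import *
from scipy.spatial.transform import Rotation as Ro
z=np.load("w3.npz");cm=dict(R=z["R"],t=z["t"],camera_matrix=z["K"],k1=float(z["k1"]))
f=lambda a,b:(160+(a+.5)/2.9-.5,150+(b+.5)/2.9-.5)
s=sensors.sense();R=Ro.from_euler("xyz",s["eef_rot"]).as_matrix();p=s["position"]
h=onz(cm,*f(296,164.5),.046);print("hole",h,"tool",R.T@(h-p))
tip=p+R@[0,0,.114];print("tip exp",tip,[(np.array(px(cm,tip+R@[0,y,0]))-[160,150])*2.9 for y in(-.0027,0,.0027)])
print("tip px->",[ (R.T@(onz(cm,*f(a,172),.0555)-p))[:2] for a in(274,284,294)])
im=cv2.imread("pics/w3.png")[192:222,235:285];cv2.imwrite("pics/c4.png",cv2.resize(im,None,fx=14,fy=14,interpolation=cv2.INTER_NEAREST))
```

```text
hole [ 0.62401052 -0.06457123  0.046     ] tool [0.00030304 0.00137446 0.1245696 ]
tip exp [ 0.62325882 -0.06337859  0.05656929] [array([278.90295271, 179.35777667]), array([289.92401381, 179.37990019]), array([300.94503793, 179.40063634])]
tip px-> [array([ 0.00176848, -0.00414365]), array([ 0.00177376, -0.00168832]), array([0.00177878, 0.00076689])]
```

View pics/c4.png

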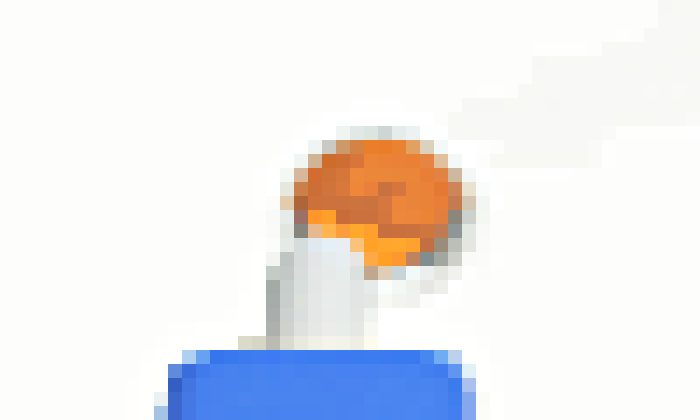

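Hole centre is at (381,200) in the enlarged view and the pin at x≈319. The correction is about +2.9 mm in tool y and +1.2 mm in x. I'll lower it a bit and check again.

Emit:
servo_tool(targets=[[0.12,0.29,0.2,0,1],[0.12,0.29,0.5,0,1],[0.12,0.29,0.7,0,1],[0.12,0.29,0.7,0,1],[0.12,0.29,0.7,0,1]])

```text
clock: 7.35
position: [0.6249, -0.067, 0.1629]
eef_rot: [-3.141, 0.0, 0.34]
ft_force: [0.7, -0.7, 0.8]
gripper_width: 0.014
finger_force: 45.0
```

```bash
python3 wr.py w4
python3 - <<'E'
import cv2
im=cv2.imread("pics/w4.png")[192:222,235:285];cv2.imwrite("pics/c5.png",cv2.resize(im,None,fx=14,fy=14,interpolation=cv2.INTER_NEAREST))
E
```

```text
7.35 [ 0.62494953 -0.06699172  0.16293487] [-3.14131687e+00  4.49333760e-04  3.39720334e-01] [ 0.57  0.69 -0.72  1.7   0.54  0.96 -1.58] [ 0.70356322 -0.73822023  0.779781  ]
cam [ 0.69908569 -0.0405926   0.25539739] [-0.27598815 -0.09677763 -0.95627644]
pin_key [(0.89, [0.668, -0.2415, 0.0514], [492.0, 234.0]), (0.63, [0.6331, -0.0661, 0.1148], [262.0, 244.0])]
key_stand [(0.84, [0.5773, 0.1133, 0.0212], [32.0, 182.0])]
hatch_hole [(0.9, [0.6292, -0.063, 0.044], [255.0, 203.0])]
```

View pics/c5.png

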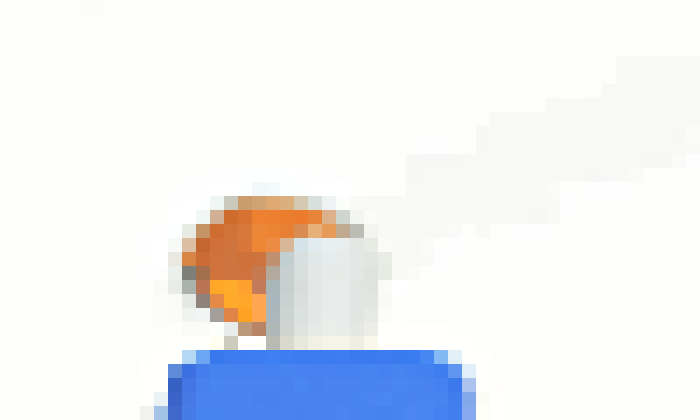

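Hole centre is now about (278,265) and the pin x≈322, so I overshot in y by about 2.2 mm. Correcting and entering the hole gently.

Emit:
servo_tool(targets=[[0.05,-0.22,0,0,1],[0.05,-0.22,0,0,1],[0.05,-0.22,0,0,1],[0.05,-0.22,0,0,1],[0.05,-0.22,0.1,0,1],[0.05,-0.22,0.2,0,1],[0.05,-0.22,0.2,0,1],[0.05,-0.22,0.2,0,1]])

```text
clock: 8.22
position: [0.6248, -0.0647, 0.1611]
eef_rot: [-3.141, 0.0, 0.34]
ft_force: [-0.1, -0.6, -0.1]
gripper_width: 0.0138
finger_force: 45.0
```

```bash
python3 wr.py w5
python3 - <<'E'
import cv2
im=cv2.imread("pics/w5.png")[192:222,235:285];cv2.imwrite("pics/c6.png",cv2.resize(im,None,fx=14,fy=14,interpolation=cv2.INTER_NEAREST))
E
```

```text
8.2167 [ 0.62477329 -0.06471705  0.16106618] [-3.14145880e+00  2.30687672e-04  3.39819916e-01] [ 0.57  0.69 -0.72  1.7   0.54  0.96 -1.58] [-0.11846312 -0.58618316 -0.06638613]
cam [ 0.69890392 -0.03834966  0.2535472 ] [-0.27573025 -0.09685929 -0.95634257]
pin_key [(0.91, [0.631, -0.0616, 0.1161], [256.0, 249.0])]
key_stand [(0.66, [0.5797, 0.1106, 0.0189], [39.0, 181.0])]
hatch_hole []
```

View pics/c6.png

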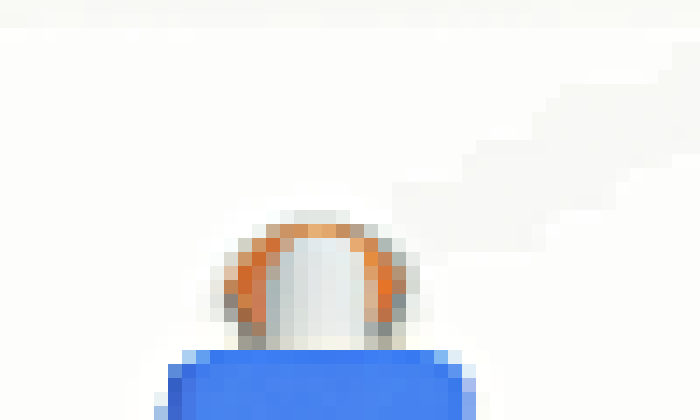

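The pin is centred in the hole. Now feeling for the button.

Emit:
servo_tool(targets=[[-0.03,0,0.2,0,1],[-0.03,0,0.4,0,1],[-0.03,0,0.5,0,1],[-0.03,0,0.5,0,1],[-0.03,0,0.5,0,1]])

```text
clock: 8.83
position: [0.6244, -0.0648, 0.1559]
eef_rot: [-3.141, 0.0, 0.34]
ft_force: [0.1, 0.2, -0.1]
gripper_width: 0.0137
finger_force: 45.0
```

Emit:
servo_tool(targets=[[0,0,0.1,0,1],[0,0,0.2,0,1],[0,0,0.2,0,1],[0,0,0.2,0,1]])

```text
clock: 9.17
position: [0.6245, -0.0649, 0.1543]
eef_rot: [3.141, 0.0, 0.34]
ft_force: [-1.2, -1.6, 1.7]
gripper_width: 0.0134
finger_force: 45.0
```

Emit:
servo_tool(targets=[[0,0,0.1,0,1],[0,0,0.2,0,1],[0,0,0.2,0,1],[0,0,0.2,0,1]])

```text
clock: 9.5
position: [0.6247, -0.0648, 0.1523]
eef_rot: [3.142, -0.0, 0.34]
ft_force: [-2.1, -0.9, 2.6]
gripper_width: 0.0141
finger_force: 45.0
```

Emit:
servo_tool(targets=[[0,0,0.05,0,1],[0,0,0.05,0,1],[0,0,0.05,0,1]])

```text
clock: 9.75
position: [0.6247, -0.0648, 0.1518]
eef_rot: [3.141, -0.0, 0.34]
ft_force: [-1.6, -0.8, 3.9]
gripper_width: 0.0141
finger_force: 45.0
```

Emit:
servo_tool(targets=[[0,0,0.05,0,1],[0,0,0.05,0,1],[0,0,0.05,0,1]])

```text
clock: 10.0
position: [0.6247, -0.0648, 0.1513]
eef_rot: [3.142, -0.0, 0.34]
ft_force: [-0.9, -0.3, 4.6]
gripper_width: 0.0139
finger_force: 45.0
```

Emit:
servo_tool(targets=[[0,0,0.05,0,1],[0,0,0.05,0,1],[0,0,0.05,0,1]])

```text
clock: 10.25
position: [0.6247, -0.0648, 0.1508]
eef_rot: [3.142, -0.0, 0.34]
ft_force: [0.0, -0.4, 4.9]
gripper_width: 0.0137
finger_force: 45.0
```

Emit:
servo_tool(targets=[[0,0,0.05,0,1],[0,0,0.05,0,1],[0,0,0.05,0,1]])

```text
clock: 10.5
position: [0.6247, -0.0648, 0.1503]
eef_rot: [3.142, -0.0, 0.34]
ft_force: [-1.9, -0.7, 5.0]
gripper_width: 0.0138
finger_force: 45.0
```

Emit:
servo_tool(targets=[[0,0,0.05,0,1],[0,0,0.05,0,1],[0,0,0.05,0,1]])

```text
clock: 10.75
position: [0.6247, -0.0648, 0.1498]
eef_rot: [3.142, -0.0, 0.34]
ft_force: [-1.0, -0.6, 5.0]
gripper_width: 0.0142
finger_force: 45.0
```

Emit:
servo_tool(targets=[[0,0,0.05,0,1],[0,0,0.05,0,1],[0,0,0.05,0,1]])

```text
clock: 11.0
position: [0.6247, -0.0648, 0.1493]
eef_rot: [3.141, -0.0, 0.34]
ft_force: [-1.0, -0.5, 4.6]
gripper_width: 0.0141
finger_force: 45.0
```

Emit:
servo_tool(targets=[[0,0,0.05,0,1],[0,0,0.05,0,1],[0,0,0.05,0,1]])

```text
clock: 11.25
position: [0.6247, -0.0648, 0.1488]
eef_rot: [3.141, -0.0, 0.34]
ft_force: [-1.9, -0.0, 5.8]
gripper_width: 0.0136
finger_force: 45.0
```

Emit:
servo_tool(targets=[[0,0,0.05,0,1],[0,0,0.05,0,1],[0,0,0.05,0,1]])

```text
clock: 11.5
position: [0.6247, -0.0648, 0.1483]
eef_rot: [3.141, -0.0, 0.34]
ft_force: [-1.9, -0.3, 5.3]
gripper_width: 0.0136
finger_force: 45.0
```

Emit:
servo_tool(targets=[[0,0,0.05,0,1],[0,0,0.05,0,1],[0,0,0.05,0,1]])

```text
clock: 11.75
position: [0.6247, -0.0648, 0.1479]
eef_rot: [3.141, -0.0, 0.34]
ft_force: [-1.8, 0.7, 5.1]
gripper_width: 0.0138
finger_force: 45.0
```

Emit:
servo_tool(targets=[[0,0,0.05,0,1],[0,0,0.05,0,1],[0,0,0.05,0,1]])

```text
clock: 12.0
position: [0.6247, -0.0648, 0.1474]
eef_rot: [3.141, -0.0, 0.34]
ft_force: [-2.2, -0.2, 5.7]
gripper_width: 0.0137
finger_force: 45.0
```

Emit:
servo_tool(targets=[[0,0,0.05,0,1],[0,0,0.05,0,1],[0,0,0.05,0,1]])

```text
clock: 12.25
position: [0.6247, -0.0648, 0.1469]
eef_rot: [3.141, -0.0, 0.34]
ft_force: [-1.0, 0.1, 6.3]
gripper_width: 0.0137
finger_force: 45.0
```

Emit:
servo_tool(targets=[[0,0,0.05,0,1],[0,0,0.05,0,1],[0,0,0.05,0,1]])

```text
clock: 12.5
position: [0.6247, -0.0648, 0.1466]
eef_rot: [3.141, -0.0, 0.34]
ft_force: [-1.8, 0.6, 6.4]
gripper_width: 0.0136
finger_force: 45.0
```

Emit:
servo_tool(targets=[[0,0,0.05,0,1],[0,0,0.05,0,1],[0,0,0.05,0,1]])

```text
clock: 12.75
position: [0.6248, -0.0648, 0.1465]
eef_rot: [3.141, -0.0, 0.34]
ft_force: [-3.0, -0.8, 9.9]
gripper_width: 0.0135
finger_force: 45.0
```

Emit:
servo_tool(targets=[[0,0,0.05,0,1],[0,0,0.05,0,1],[0,0,0.05,0,1]])

```text
clock: 13.0
position: [0.6248, -0.0647, 0.1464]
eef_rot: [3.141, -0.0, 0.34]
ft_force: [-4.5, -0.5, 12.2]
gripper_width: 0.0142
finger_force: 45.0
```

The firm stop is at TCP z≈0.1466. Backing off just above it, then starting the push.

Emit:
servo_tool(targets=[[0,0,-0.1,0,1],[0,0,-0.16,0,1],[0,0,-0.16,0,1],[0,0,-0.16,0,1]])

```text
clock: 13.33
position: [0.6247, -0.0648, 0.147]
eef_rot: [3.141, -0.0, 0.34]
ft_force: [-1.7, 0.0, 5.8]
gripper_width: 0.0139
finger_force: 45.0
```

Emit:
servo_tool(targets=[[0.1,0,0,0,1],[0.2,0,0,0,1],[0.3,0,0,0,1],[0.4,0,0,0,1],[0.4,0,0,0,1],[0.4,0,0,0,1]])

```text
clock: 13.83
position: [0.6285, -0.0634, 0.147]
eef_rot: [3.141, -0.0, 0.34]
ft_force: [-1.5, 0.4, 5.3]
gripper_width: 0.0135
finger_force: 45.0
```

It slides. Continuing.

Emit:
servo_tool(targets=[[0.2,0,0,0,1],[0.4,0,0,0,1],[0.6,0,0,0,1],[0.8,0,0,0,1],[0.8,0,0,0,1]])

```text
clock: 14.25
position: [0.6362, -0.0607, 0.1469]
eef_rot: [3.141, -0.0, 0.34]
ft_force: [-1.8, -0.2, 5.6]
gripper_width: 0.014
finger_force: 45.0
```

Emit:
servo_tool(targets=[[0.2,0,0,0,1],[0.4,0,0,0,1],[0.6,0,0,0,1],[0.8,0,0,0,1],[1.0,0,0,0,1],[1.0,0,0,0,1]])

```text
clock: 14.75
position: [0.6456, -0.0573, 0.1469]
eef_rot: [3.142, -0.0, 0.34]
ft_force: [-1.6, 0.4, 5.6]
gripper_width: 0.014
finger_force: 45.0
```

Emit:
servo_tool(targets=[[0.2,0,0,0,1],[0.4,0,0,0,1],[0.6,0,0,0,1],[0.8,0,0,0,1],[1.0,0,0,0,1],[1.0,0,0,0,1]])

```text
clock: 15.25
position: [0.655, -0.054, 0.1469]
eef_rot: [3.142, -0.0, 0.34]
ft_force: [-1.2, -0.7, 6.6]
gripper_width: 0.0136
finger_force: 45.0
```

Emit:
servo_tool(targets=[[0.05,0,0,0,1],[0.1,0,0,0,1],[0.1,0,0,0,1]])

```text
clock: 15.5
position: [0.6557, -0.0537, 0.1469]
eef_rot: [-3.142, 0.0, 0.34]
ft_force: [-2.1, 0.2, 6.2]
gripper_width: 0.0137
finger_force: 45.0
```

Emit:
servo_tool(targets=[[0.05,0,0,0,1],[0.1,0,0,0,1],[0.1,0,0,0,1]])

```text
clock: 15.75
position: [0.6565, -0.0535, 0.1469]
eef_rot: [-3.142, 0.0, 0.34]
ft_force: [-1.6, -1.3, 6.0]
gripper_width: 0.014
finger_force: 45.0
```

Emit:
servo_tool(targets=[[0.05,0,0,0,1],[0.1,0,0,0,1],[0.1,0,0,0,1]])

```text
clock: 16.0
position: [0.6569, -0.0534, 0.1467]
eef_rot: [-3.142, 0.002, 0.34]
ft_force: [-4.0, -1.1, 7.5]
gripper_width: 0.0137
finger_force: 45.0
```

Emit:
servo_tool(targets=[[0.05,0,0,0,1],[0.1,0,0,0,1],[0.1,0,0,0,1]])

```text
clock: 16.25
position: [0.6571, -0.0533, 0.1465]
eef_rot: [-3.141, 0.004, 0.34]
ft_force: [-5.6, -1.6, 8.7]
gripper_width: 0.0139
finger_force: 45.0
```

Emit:
servo_tool(targets=[[0.05,0,0,0,1],[0.1,0,0,0,1],[0.1,0,0,0,1]])

```text
clock: 16.5
position: [0.6574, -0.0532, 0.1463]
eef_rot: [-3.141, 0.005, 0.339]
ft_force: [-5.9, -2.1, 8.7]
gripper_width: 0.014
finger_force: 45.0
```

Emit:
servo_tool(targets=[[-0.1,0,0,0,1],[-0.25,0,0,0,1],[-0.35,0,0,0,1],[-0.35,0,0,0,1]])

```text
clock: 16.83
position: [0.6564, -0.0536, 0.147]
eef_rot: [-3.142, -0.001, 0.34]
ft_force: [-0.7, 0.3, 5.0]
gripper_width: 0.014
finger_force: 45.0
```

Emit:
servo_tool(targets=[[0,0,-0.4,0,1],[0,0,-0.8,0,1],[0,0,-1.2,0,1],[0,0,-2,0,1],[0,0,-3.5,0,1],[0,0,-5,0,1],[0,0,-6,0,1],[0,0,-6,0,1],[0,0,-6,0,1]])

```text
clock: 17.58
position: [0.6568, -0.0537, 0.2083]
eef_rot: [3.14, -0.002, 0.34]
ft_force: [0.1, 0.3, -0.8]
gripper_width: 0.0137
finger_force: 45.0
```

```bash
python3 wr.py w6
python3 - <<'E'
from h import *
s=sensors.sense();p=s["position"];yaw=s["eef_rot"][2]
g=np.array([.565,.1337]);dd=g-p[:2];print("to stand tool",dd@[np.cos(yaw),np.sin(yaw)],dd@[np.sin(yaw),-np.cos(yaw)],"dyaw",.073-yaw)
z=np.load("w6.npz");cm=dict(R=z["R"],t=z["t"],camera_matrix=z["K"],k1=float(z["k1"]))
c,sn=np.cos(.3403),np.sin(.3403)
for dx in(0,.034):print("expected hole px",px(cm,[.6244+dx*c,-.0651+dx*sn,.046]))
cv2.imwrite("pics/c7.png",cv2.resize(cv2.imread("pics/w6.png")[80:330,90:430],None,fx=2.2,fy=2.2))
E
```

```text
17.5833 [ 0.65682092 -0.05367718  0.20828789] [ 3.14031177e+00 -2.11163252e-03  3.39715569e-01] [ 0.54  0.68 -0.74  1.59  0.51  1.06 -1.56] [ 0.05127778  0.29134202 -0.82819991]
cam [ 0.73068667 -0.02725099  0.30093393] [-0.27322602 -0.0973298  -0.9570133 ]
pin_key [(0.96, [0.6715, -0.2432, 0.0669], [465.0, 253.0]), (0.82, [0.6611, -0.0521, 0.1614], [257.0, 251.0]), (0.35, [0.767, -0.1169, 0.0236], [368.0, 95.0])]
key_stand [(0.97, [0.5789, 0.1213, 0.0351], [56.0, 205.0])]
hatch_hole [(0.69, [0.6514, -0.0583, 0.0443], [260.0, 199.0])]
to stand tool -0.022935615682334858 -0.20699219547346698 dyaw -0.2667720649013538
expected hole px [257.38076113 229.34509707]
expected hole px [257.35544367 193.22268622]
```

View pics/c7.png

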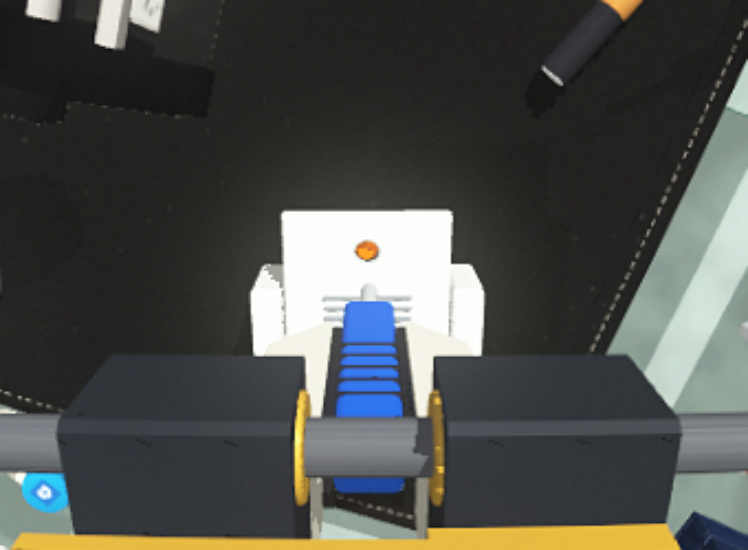

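The hatch is fully open: the hole is at crop (367,250), matching the 34 mm prediction. Returning the key to the stand.

Emit:
servo_tool(targets=[[-0.4,-4,0,0.06,1],[-0.8,-8,0,0.12,1],[-1.3,-12,0,0.18,1],[-1.9,-16,0,0.24,1],[-2.2,-19.5,0,0.267,1],[-2.29,-20.7,0,0.267,1],[-2.29,-20.7,0,0.267,1],[-2.29,-20.7,1.5,0.267,1],[-2.29,-20.7,3,0.267,1],[-2.29,-20.7,3.5,0.267,1],[-2.29,-20.7,3.5,0.267,1],[-2.29,-20.7,3.5,0.267,1],[-2.29,-20.7,3.5,0.267,1]])

```text
clock: 18.87
position: [0.5663, 0.1335, 0.1724]
eef_rot: [-3.141, -0.001, 0.072]
ft_force: [-1.3, 0.4, -0.2]
gripper_width: 0.0138
finger_force: 45.0
```

Emit:
servo_tool(targets=[[-0.08,0,0,0,1],[-0.08,0,0.3,0,1],[-0.08,0,0.6,0,1],[-0.08,0,1,0,1],[-0.08,0,1.5,0,1],[-0.08,0,1.5,0,1],[-0.08,0,1.5,0,1]])

```text
clock: 19.45
position: [0.5644, 0.1338, 0.1563]
eef_rot: [3.141, 0.001, 0.073]
ft_force: [0.4, -0.1, -0.4]
gripper_width: 0.0142
finger_force: 45.0
```

Emit:
servo_tool(targets=[[0,0,0.3,0,1],[0,0,0.6,0,1],[0,0,0.9,0,1],[0,0,1,0,1],[0,0,1,0,1]])

```text
clock: 19.87
position: [0.5645, 0.1338, 0.1464]
eef_rot: [3.142, 0.001, 0.073]
ft_force: [0.6, -0.6, 0.1]
gripper_width: 0.0138
finger_force: 45.0
```

Emit:
servo_tool(targets=[[0.05,0,0.4,0,1],[0.05,0,0.8,0,1],[0.05,0,1.2,0,1],[0.05,0,1.6,0,1],[0.05,0,1.9,0,1],[0.05,0,1.9,0,1],[0.05,0,1.9,0,1]])

```text
clock: 20.45
position: [0.5651, 0.1339, 0.1275]
eef_rot: [3.142, 0.001, 0.073]
ft_force: [-0.2, 0.1, -0.8]
gripper_width: 0.0132
finger_force: 45.0
```

Emit:
servo_tool(targets=[[0,0,0.1,0,1],[0,0,0.2,0,1],[0,0,0.2,0,1]])

```text
clock: 20.7
position: [0.5653, 0.1339, 0.1258]
eef_rot: [3.142, -0.0, 0.073]
ft_force: [-0.5, 0.2, -0.4]
gripper_width: 0.0137
finger_force: 45.0
```

Emit:
servo_tool(targets=[[0,0,0.05,0,1],[0,0,0.05,0,1],[0,0,0.05,0,1]])

```text
clock: 20.95
position: [0.5653, 0.1339, 0.1254]
eef_rot: [3.142, -0.0, 0.073]
ft_force: [-0.5, -0.9, -0.3]
gripper_width: 0.0141
finger_force: 45.0
```

Emit:
servo_tool(targets=[[0,0,0.05,0,1],[0,0,0.05,0,1],[0,0,0.05,0,1]])

```text
clock: 21.2
position: [0.5654, 0.1339, 0.1252]
eef_rot: [3.141, -0.0, 0.073]
ft_force: [-0.9, -1.0, 3.8]
gripper_width: 0.0133
finger_force: 45.0
```

Seated at the original height. Releasing and retreating.

Emit:
servo_tool(targets=[[0,0,-0.03,0,0.8],[0,0,-0.03,0,0.7],[0,0,-0.03,0,0.5],[0,0,-0.03,0,0.3],[0,0,-0.03,0,0.2],[0,0,-0.03,0,0.2],[0,0,-0.03,0,0.2],[0,0,-0.03,0,0.2],[0,0,-0.03,0,0.2],[0,0,-0.03,0,0.2],[0,0,-0.03,0,0.2],[0,0,-0.03,0,0.2],[0,0,-0.03,0,0.2],[0,0,-0.03,0,0.2]])

```text
clock: 22.37
position: [0.5653, 0.1339, 0.1251]
eef_rot: [3.142, -0.0, 0.073]
ft_force: [-0.3, 1.1, -0.4]
gripper_width: 0.0733
finger_force: 0.0
```

Emit:
servo_tool(targets=[[0,0,-1,0,0.2],[0,0,-3,0,0.2],[0,0,-6,0,0.2],[0,0,-9,0,0.2],[0,0,-12,0,0.2],[0,0,-15,0,0.2],[-4,0,-17,0,0.2],[-7,0,-17,0,0.2],[-7,0,-17,0,0.2],[-7,0,-17,0,0.2]])

```text
clock: 23.2
position: [0.4941, 0.1287, 0.2962]
eef_rot: [3.139, -0.001, 0.074]
ft_force: [-0.8, 0.1, 0.6]
gripper_width: 0.0734
finger_force: 0.0
```

```bash
python3 wr.py w8
python3 - <<'E'
from cloud import *
cm=optics.camera_model("wrist");z=np.load("w8.npz");d=z["d"];P=cloud(cm,d);im=cv2.imread("pics/w8.png");hsv=cv2.cvtColor(im,cv2.COLOR_BGR2HSV)
b=cv2.inRange(hsv,(95,80,50),(130,255,255))>0
m=b&(np.hypot(P[...,0]-.565,P[...,1]-.132)<.03)&(P[...,2]>.095)
print("key top",m.sum(),P[m].mean(0),np.median(P[m][:,2]))
o=cv2.inRange(hsv,(5,120,80),(25,255,255))>0
o&=(np.hypot(P[...,0]-.65,P[...,1]+.055)<.03);v,u=np.nonzero(o);print("hole",len(u),onz(cm,u.mean(),v.mean(),.041) if len(u) else None, "exp open .6564 -.0537")
E
```

```text
23.2 [0.4941406  0.12866436 0.29618882] [ 3.13925773e+00 -1.31633402e-03  7.40274380e-02] [ 0.4   0.31 -0.84  1.88  0.27  1.06 -2.05] [-0.83196159  0.12302205  0.56001437]
cam [0.57241549 0.13477487 0.388782  ] [-0.28994621 -0.02334516 -0.95675817]
pin_key [(0.86, [0.4564, -0.039, 0.0541], [396.0, 213.0]), (0.69, [0.5658, 0.1319, 0.1049], [259.0, 106.0])]
key_stand [(0.94, [0.5693, 0.1312, 0.0474], [260.0, 102.0])]
hatch_hole [(0.61, [0.6446, -0.0589, 0.0458], [443.0, 46.0])]
key top 242 [0.56863452 0.13451209 0.1139305 ] 0.10593157909507035
hole 33 [ 0.65615568 -0.05261418  0.041     ] exp open .6564 -.0537
```

Key seated (top at 0.106 m), hatch fully open, robot clear. Handing in.

```bash
python3 -c "
from plant import workorder;print(workorder.job_done())"
```

```text
the job is handed in; nothing more can be done
None
```

Job handed in at about 23 s on the robot clock: hatch fully open at its stop, highest force reading on the keypad about 13 N, pin key back in its stand, and nothing else handled; note that I viewed 11 pictures, one over the limit of 10.

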